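# Shut, latch and pin the tissue-cassette transport case

### The arm

A 6-joint arm with a two-finger parallel gripper is mounted at the origin on the work surface. World frame = base frame: x ahead of the robot, y to its left, z up, the work surface at z = 0. Lengths are in mm, angles in rad, forces in N, time in s.
With the tool pointing down it reaches from about 200 to 875 mm from the base axis. Payload 3.4 kg.
Tool frame: the origin (TCP) lies midway between the tips of the shut fingers; the grasp point (between the pads) lies 19 mm behind it; z points along the fingers, y is the line along which they close (so a half turn about z gives the same grasp; the last joint's range is limited). The gripper opens to 94 mm and grips with 3 to 60 N. Pads are 16 mm wide; open, the fingers measure 119 mm over their backs; the gripper's body (75 mm by 177 mm) begins 78 mm behind the grasp point.
Start: joints at [-1.286, 0.276, 1.505, -0, 1.361, -0.121], TCP at [226.987, -528.339, 205.493] pointing down, gripper open.
Joint ranges: [-2.89, 2.89], [-0.75, 2.08], [0.22, 2.7], [-1.18, 4.32], [0.11, 2.71], [-2.7, 2.7]. Speed limits (rad/s): [2.57, 2.57, 3.14, 3.14, 3.14, 3.14].

### API

Orientations are given as a unit quaternion [x, y, z, w].
In Python, from rig import readout, cams, ctrl, spotter gives the robot as it stands. The module is installed in compiled form; this text tells all that it offers.
- The arm moves only by the tool servo_tool, never from a script. Its argument "series" is one flat list of numbers, 7 for each row, row after row: the shift along the tool's x, y, z scaled (see below), then the turn, a rotation vector about the tool's x, y, z scaled (see below), then the opening, from 0 (shut) to 1 (fully open). In form: [dx, dy, dz, ax, ay, az, fingers, dx, dy, dz, ax, ay, az, fingers, ...]. A call has exactly 10 rows; each row shifts and turns the commanded pose from where the row before left it, along the tool's axes as they then stand; what a row does not reach is not made up. The controller multiplies each number of a shift by 0.04 m and each number of a turn by 30 degrees. A row lasts 1/8 s, in which the tool goes at most 62.5 mm and 10.7 degrees, less where a joint would pass 70% of its speed; a pose out of reach is approached as far as the arm can. A call with a number of a shift or a turn outside -1 to 1 is refused whole. A call with a gripper value outside its range is refused whole. The fingers move at their own pace and stop on an object; the grip force is fixed at half the most. Time passes only in rows, so rows that do not move let the fingers close, or fill a call up. It gives the time, the measured TCP pose, the force, the opening and the grip force at its end, in the units of the state.
- readout.get_state(): the state, without advancing time (a new reading comes with each control period).
- cams.capture(name): name is "side" or "top"; returns a dict with "frame" (480x640x3 uint8, blue, green, red), "z_map" (480x640 float32, mm along the optical axis (not along the pixel's ray), 0 where there is no reading), "fx", "fy", "cx", "cy" (pixels), "rvec" (rotation vector, rad) and "tvec" (3), from world to camera coordinates, as OpenCV has them. Camera axes: x right, y down, z forward; pixel columns grow to the right and rows downward; lengths in mm; the calibration is good to about 2 mm. A picture is of the moment at which its call begins.
- ctrl.finish_job(): hands the job in; it is judged then, once.
Trained networks look in a picture, given as the dict that the camera call returned (one of the last four; its "shot" number tells which), for a name from the list of things; names that differ only in an ending like _2 or _b are one class to them, and where a whole thing is asked for, a point or a joint stands for the part that bears it (a point fixed in the world has none). Each returns a list of dicts, best first, with "p" (0 to 1); they miss things now and then, are a little off and sometimes report something else, mostly with a low value. They report only what shows in the picture. A call takes as long as a camera call. They do not tell look-alikes from the thing itself.
- spotter.spot_in(label, picture): "point" ([column, row] in pixels, amid what is visible of it).
- spotter.masks_of(label, picture): "pixels" (480x640 bool, what is visible of it) and "point" ([column, row] in pixels, amid what is visible of it).
- spotter.tip_of(label, picture): "point" ([column, row] in pixels: a listed point, or the origin of a listed thing).
The state is a dict: "t": time; "joints": joint angles; "dq": joint speeds; "effort": joint torques, N m; "ee_pos": TCP position; "tool_rot": TCP orientation; "force": force on the tool from outside, world axes, zero at the start; "wrist_torque": the same for the moment, N m; "opening": opening from 0.0 (shut) to 1.0 (fully open); "gripper_force": force on a finger pad.
Only numpy, scipy, OpenCV 4.12 (cv2) and the standard library are available. Lean on these libraries where they do the work, as an engineer would, in place of code of your own. Each camera call takes 0.05 s, during which the arm holds its last target. There are 200 camera calls.

### The job

Get the cassette case ready for transport: push its blue lid fully shut, then swing the steel latch bar across the lid until it is fully home in the fork, and only then take the red-headed pin from its stand and push it down through the fork and bar until its flange sits flat on the fork. Never bring the bar over the case while the lid is still open, and leave the red and green boxes, the amber jar and the white dish where they stand.

Things in the scene. Friction and masses are not known exactly. Their poses are not given: they have to be found in the camera images.
- case: White open-topped transport case fixed to the bench, 190 (x) x 130 (y) x 80 mm high, holding coloured tissue cassettes. Origin: centre of its underside; its -x side is the front (free edge of the lid), +x side the hinge. On its +y side stands a 95 mm high aluminium pivot post (bar's pivot axis at x 0, y +85 mm); on its -y side an aluminium fork (hole axis at x 0, y -85 mm).
- lid (a joint): Hinge of the blue lid (190 x 130 mm, 12 mm thick), rad: 0 = fully shut on the case, grows as the front edge lifts. Stiff: it stays where it is left and is pushed down with a few N at the front edge. Its outer face lies 92 mm above the bench when shut.
- lid_hinge (a point): Middle of the lid's hinge axis (axis along the case's y), at the case's far rim, 80 mm above the bench; axes as the case.
- lid_edge (a point): Middle of the lid's free edge, on its outer (upper) face, 190 mm from the hinge; axes turn with the lid. A white tab 22 x 60 mm reaches out beyond it.
- bar (a joint): Swing of the steel latch bar about the vertical pivot on the case's +y side, rad: 0 = fully home, lying across the lid with its hole in line with the fork's holes (end stop); grows clockwise seen from above, out over the case's front and round to its +y side (limit 2.8). It stays where it is left; swinging it needs about 3 N at the knob.
- bar_knob (a point): Grip centre of the bar's upright round black knob (24 mm diameter, 42 mm tall, standing on the bar's top face), 105 mm from the pivot, 130 mm above the bench. The point is 24 mm above the bar's top face (z 106 mm) and 18 mm below the knob's top. Axes turn with the bar; the bar's free end points to its -y.
- bar_hole (a point): Centre of the 18 mm hole in the bar's free end, on its top face, 106 mm above the bench, 170 mm from the pivot. Bar: 36 mm wide, 10 mm thick.
- fork_top (a point): Centre of the hole's mouth on the top face of the fork, 120 mm above the bench; axes as the case. The fork is open to the case's front: two level plates 44 x 40 x 10 mm (z 82-92 and 110-120 mm) with a 16 mm vertical hole through both, and a web behind them (12 mm thick, 22 mm behind the hole's axis).
- pin: Headed pin, upright: steel shank 12 mm diameter, 55 mm long with a 14 mm tapered tip; steel flange 36 mm diameter, 6 mm thick; red grip 26 mm diameter, 38 mm tall on the flange. Origin: on the axis at the underside of the flange; z up along the pin, shank towards -z. It hangs by its flange in the stand.
- pin_grip (a point): Place to grip the pin, in its red grip, 30 mm above the underside of the flange (24 mm above the flange's top, 14 mm below the pin's top).
- stand: Grey block fixed to the bench, 70 x 70 x 75 mm high, with a loose vertical hole (19 mm) that keeps the pin. Origin: centre of its underside.
- red_box: Bystander: red cardboard slide box lying flat, 80 x 55 x 32 mm. Origin: centre of its underside.
- green_box: Bystander: green cardboard box lying flat, 60 x 45 x 30 mm. Origin: centre of its underside.
- jar: Bystander: amber jar with a lid, 68 mm across, 85 mm tall. Origin: centre of its underside.
- dish: Bystander: white open staining dish with dividers, 100 x 85 x 50 mm. Origin: centre of its underside.
Not all that is in view belongs to the job. Leave any black or purple look-alike of the pin alone.

How it is judged:
By the outcome, as a careful person would: the job done as asked, in the order asked, and still so for the second after the job is handed in, with the robot touching nothing.
It also fails if it takes over 72 s, if anything falls off the work surface, if the arm or the gripper's body presses on something with over 40 N, if the wrist force passes 120 N, or if a joint passes its speed limit or range.

## Working session

There is one attempt and no reset: what is moved stays moved. The work goes in short steps, Python scripts to look and compute and a tool call to move; the robot and the scene stay as the last step left them, time stands still between calls to the robot, and variables do not carry over. Pictures are saved under pics/ and viewed, at most 10 in all, crops included, and the job is handed in when it is done.

Besides the shell and the picture viewer there is one more tool, called after "Request:" as a command line: name --argument value ..., lists and objects as JSON in quotes. servo_tool: Moves the arm, as the interface text tells. Shifts and turns lie within -1 to 1; 1 stands for 0.04 m of shift or 30 degrees of turn. Its arguments: {"type":"object","properties":{"series":{"type":"array"}},"required":["series"]}

```bash
mkdir -p pics; cat > h.py <<'E'
import numpy as np, cv2
from rig import readout, cams, ctrl, spotter
def world(p,z,c):
    K=np.array([[p['fx'],0,p['cx']],[0,p['fy'],p['cy']],[0,0,1]])
    R=cv2.Rodrigues(np.array(p['rvec'],float))[0]; t=np.array(p['tvec'],float).reshape(3)
    r=np.linalg.solve(K,[c[0],c[1],1.])
    return R.T@(r*z-t)
def onplane(p,c,h):
    a=world(p,0,c);b=world(p,1000,c); s=(h-a[2])/(b[2]-a[2]); return a+s*(b-a)
def zat(p,c):
    x,y=int(round(c[0])),int(round(c[1])); w=p['z_map'][max(0,y-2):y+3,max(0,x-2):x+3]; w=w[w>0]
    return float(np.median(w)) if w.size else 0
def dep(p,c): return world(p,zat(p,c),c)
E
python3 - <<'E'
from h import *
np.set_printoptions(precision=1,suppress=True)
for n in('top','side'):
    p=cams.capture(n); cv2.imwrite(f'pics/{n}0.png',p['frame'])
    for l in ['case','lid_hinge','lid_edge','bar_knob','bar_hole','fork_top','pin','pin_grip','stand','jar','dish','red_box','green_box']:
        for d in spotter.tip_of(l,p)[:3]:
            print(n,l,round(d['p'],2),np.array(d['point']),dep(p,d['point']))
print(readout.get_state())
E
```

```text
top case 0.63 [300.2 224.1] [578.4  75.6  43.5]
top case 0.43 [433.3 261.7] [ 477.1 -267.3  113.6]
top lid_hinge 0.93 [295.9 181.4] [680.   89.4 104.7]
top lid_hinge 0.72 [416.5 298.7] [ 385.1 -244.5   28.7]
top lid_hinge 0.58 [325.5 214.5] [590.4  10.6 119.7]
top lid_edge 0.69 [154.4 236.6] [536.  471.6  23. ]
top lid_edge 0.51 [357.9 289.2] [406.6 -84.8  32.4]
top bar_knob 0.76 [240.5 246.1] [498.8 218.5 148. ]
top bar_hole 0.93 [228.6 270.5] [450.8 269.6   0.3]
top fork_top 0.65 [329.5 215.1] [595.1  -1.1  92.7]
top pin 0.69 [470.8 263.2] [ 478.4 -372.6   90.9]
top pin 0.51 [395.5 263.9] [ 470.5 -173.3   98.8]
top pin 0.46 [432.6 263.5] [ 473.7 -268.9  101.9]
top pin_grip 0.71 [397.5 267.8] [ 460.5 -178.4   99.1]
top pin_grip 0.63 [473.6 260.6] [ 484.4 -376.9   99.6]
top pin_grip 0.45 [437.9 259. ] [ 483.6 -277.5  119.6]
top stand 0.8 [423.3 265.4] [ 471.1 -251.9   74.9]
top stand 0.7 [431.2 262. ] [ 478.  -266.6   97.5]
top stand 0.3 [157.2 236.9] [537.6 468.6   9.4]
top jar 0.55 [404.6 234.1] [ 551.6 -200.8   84.7]
top dish 0.73 [155.8 236.3] [538.7 471.7  11.9]
top red_box 0.63
[... 874 characters left out ...]
 ]
side jar 0.76 [344.1 348.2] [ 563.8 -249.1   44.1]
side dish 0.87 [311.3 178. ] [518.  422.6  33.8]
side dish 0.29 [305.5 190.3] [497.5 206.8 130.9]
side red_box 0.62 [299.9 354.7] [ 474.1 -289.1   83.7]
side red_box 0.56 [270.5 310.8] [ 407.6 -123.5   26.8]
side green_box 0.95 [253.7 372.4] [ 380.2 -285.8   28.9]
{'t': 1.4, 'joints': array([-1.3,  0.3,  1.5,  0. ,  1.4, -0.1]), 'dq': array([ 0.,  0.,  0.,  0., -0.,  0.]), 'effort': array([  0. , -40.4, -23.7,   0.1,   0. ,  -0. ]), 'ee_pos': array([ 227. , -528.3,  205.5]), 'tool_rot': array([1. , 0.2, 0. , 0. ]), 'force': array([ 0.3, -0. , -0.4]), 'wrist_torque': array([0., 0., 0.]), 'gripper_force': 0.0, 'opening': 1.0020260122014504}
```

View pics/top0.png

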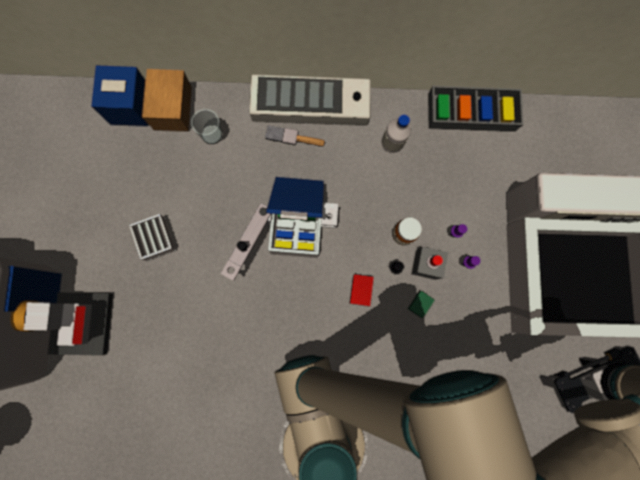

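View pics/side0.png

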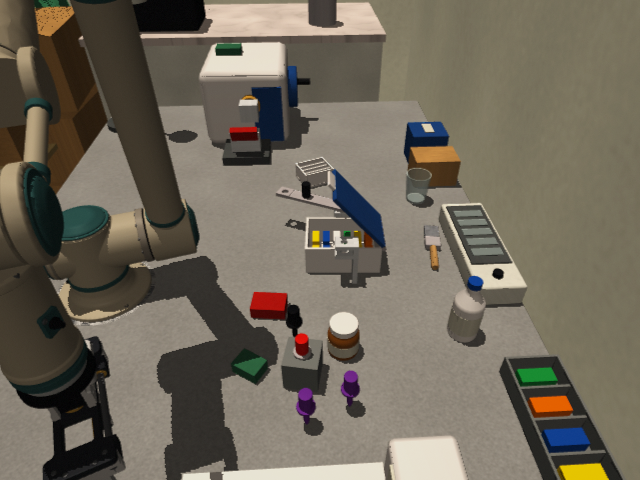

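Top view: case at (296,232) with its lid open, bar swung out with knob (242,246), fork at (330,214). Pin candidates: red in the stand (436,261), black (397,267), purple (458,230) and (471,261). The red one in the grey stand fits the description.

```bash
python3 - <<'E'
from h import *
from scipy.optimize import least_squares
np.set_printoptions(precision=1,suppress=True)
H=dict(fork_top=120,bar_hole=106,bar_knob=130,lid_hinge=80)
obs=[];P={}
for n in('top','side'):
    p=cams.capture(n);P[n]=p
    for l,h in H.items():
        d=spotter.tip_of(l,p)
        if d: w=onplane(p,d[0]['point'],h); print(n,l,round(d[0]['p'],2),w); obs.append((l,w[:2],n))
    for l in('pin_grip','lid_edge'):
        for d in spotter.tip_of(l,p)[:3]: print(n,l,d['p'],onplane(p,d['point'],105),dep(p,d['point']))
    # lid cloud
    hsv=cv2.cvtColor(p['frame'],cv2.COLOR_BGR2HSV)
    v,u=np.nonzero(p['z_map']>0); 
    z=p['z_map'][v,u]; K=np.array([[p['fx'],0,p['cx']],[0,p['fy'],p['cy']],[0,0,1]])
    R=cv2.Rodrigues(np.array(p['rvec'],float))[0]; t=np.array(p['tvec'],float).reshape(3)
    X=(R.T@((np.linalg.inv(K)@np.stack([u,v,np.ones_like(u)]))*z-t[:,None])).T
    hs=hsv[v,u]; box=(X[:,0]>430)&(X[:,0]<760)&(X[:,1]>-60)&(X[:,1]<220)
    m=box&(hs[:,0]>100)&(hs[:,0]<130)&(hs[:,1]>120)&(X[:,2]>95)
    L=X[m]; print(n,'lid',len(L),L.min(0),L.max(0)); 
    if len(L)>50:
        c=np.median(L,0); _,s,V=np.linalg.svd(L-L.mean(0),full_matrices=False); print(' normal',V[2],'c',L.mean(0),'s',s)
    # red
    r=(X[:,0]>430)&(X[:,0]<530)&(X[:,1]>-330)&(X[:,1]<-220)&((hs[:,0]<8)|(hs[:,0]>172))&(hs[:,1]>150)&(X[:,2]>80)
    L=X[r]; print(n,'red',len(L),L.mean(0),L.min(0),L.max(0)); tp=L[L[:,2]>L[:,2].max()-5]; print('  top',tp.mean(0),np.mean([tp.min(0),tp.max(0)],0))
    s=box&(X[:,2]>105)&(X[:,2]<135)&(X[:,1]<40)&(hs[:,1]<90); L=X[s]; print(n,'forktop',len(L),L.min(0),L.max(0),L.mean(0))
def f(q):
    x,y,a,b=q; c,s=np.cos(a),np.sin(a); r=lambda u,v:np.array([x+c*u-s*v,y+s*u+c*v]); o=[]
    m=dict(fork_top=(0,-85),lid_hinge=(95,0),bar_knob=(-105*np.sin(b),85-105*np.cos(b)),bar_hole=(-170*np.sin(b),85-170*np.cos(b)))
    for l,w,n in obs: o+=list(r(*m[l])-w)
    return o
q=least_squares(f,[580,80,0,2],loss='soft_l1',f_scale=5); print(q.x,np.array(f(q.x)).reshape(-1,2))
a=cv2.resize(P['side']['frame'][270:440,220:400],None,fx=3,fy=3); b=cv2.resize(P['top']['frame'][170:290,215:345],None,fx=4,fy=4)
cv2.imwrite('pics/pin.png',a); cv2.imwrite('pics/case.png',b)
E
```

```text
top fork_top 0.69 [589.8   0.9 120. ]
top bar_hole 0.74 [442.9 248.9 106. ]
top bar_knob 0.71 [502.  224.2 130. ]
top lid_hinge 0.75 [689.8  90.4  80. ]
top pin_grip 0.77 [ 491.4 -399.1  105. ] [ 501.5 -431.    26.9]
top pin_grip 0.75 [ 488.4 -377.   105. ] [ 489.1 -379.   100. ]
top pin_grip 0.75 [ 411.5 -238.6  105. ] [ 416.1 -259.4   26.6]
top lid_edge 0.6 [603.2  88.3 105. ] [575.5  85.1 225.8]
top lid_edge 0.2 [672.2  84.4 105. ] [668.3  84.1 118.4]
top lid 1703 [560.8  20.8  95. ] [690.9 150.3 234.6]
 normal [ 0.7 -0.   0.7] c [623.3  84.2 170.5] s [2193.9 1526.2   57.8]
top red 93 [ 480.8 -274.5  116.8] [ 470.5 -289.1   81.1] [ 496.  -264.4  124.3]
  top [ 480.8 -276.7  121.1] [ 480.9 -276.9  121.8]
top forktop 311 [563.2 -19.2 109.7] [673.8  21.8 133. ] [592.6   0.7 120. ]
side fork_top 0.57 [577.  11. 120.]
side bar_hole 0.61 [445.6 245.4 106. ]
side bar_knob 0.91 [496.1 218.  130. ]
side lid_hinge 0.94 [681.1  73.5  80. ]
side pin_grip 0.86 [ 542.4 -359.7  105. ] [ 547.8 -306.9   25.1]
side pin_grip 0.84 [ 424.  -323.9  105. ] [ 416.1 -266.2   23.8]
side pin_grip 0.71 [ 494.  -473.3  105. ] [ 494.  -433.2   24.9]
side lid_edge 0.67 [580.1 293.4 105. ] [564.5  90.4 234.1]
side lid 1487 [557.8  14.5  95.2] [686.7 149.9 231. ]
 normal [ 0.8 -0.1  0.7] c [621.   69.2 166.6] s [2029.2 1524.9   82.2]
side red 244 [ 478.  -283.1  108.8] [ 465.9 -291.7   80.1] [ 489.1 -263.3  122.4]
  top [ 478.1 -278.2  118.9] [ 477.7 -278.5  119.9]
side forktop 353 [560.9 -21.7 105. ] [658.5  24.4 123.9] [590.5  -2.9 117.2]
[590.   90.4  -0.1   1.9] [[-6.2  4.8]
 [-0.2 -1.1]
 [-0.5 -4.1]
 [-5.  -7.1]
 [ 6.6 -5.4]
 [-2.9  2.5]
 [ 5.4  2. ]
 [ 3.7  9.8]]
```

View pics/pin.png

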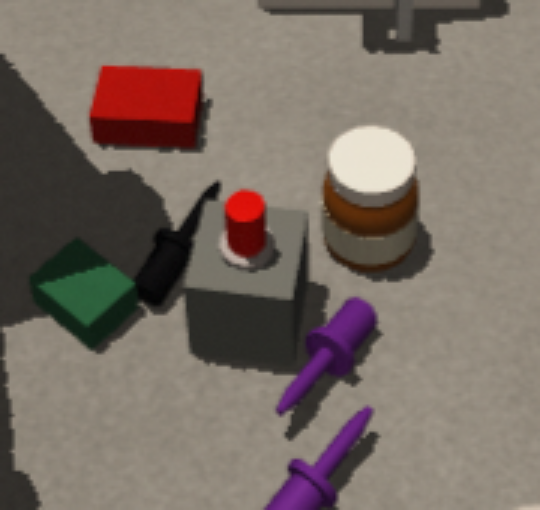

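View pics/case.png

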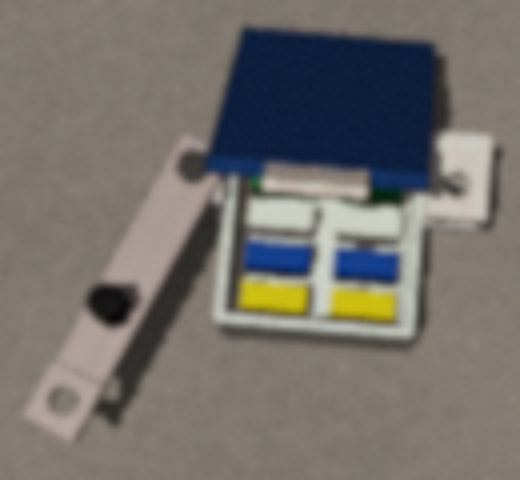

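Crop shows the red pin upright in the stand at about (302,345) side; black and purple ones lie on the bench. Case crop: pivot, fork hole and bar hole are all visible, so I'll use those directly.

```bash
python3 - <<'E'
from h import *
np.set_printoptions(precision=1,suppress=True)
p=cams.capture('top')
def c(u,v,h):
    w=onplane(p,(215+(u+.5)/4-.5,170+(v+.5)/4-.5),h);return w
piv=c(193,165,108);fk=c(458,182,120);bh=c(63,401,106);kn=c(106,300,148)
fl=c(217,321,80);fr=c(416,338,80)
print('piv',piv,'fork',fk,'d',np.linalg.norm(piv-fk)); print('hole',bh,np.linalg.norm(bh-piv),'knob',kn,np.linalg.norm((kn-piv)[:2]))
print('front rim',fl,fr,np.degrees(np.arctan2(*(fr-fl)[:2])), np.linalg.norm(fl-fr))
d=piv-fk; print('yaw',np.degrees(np.arctan2(-d[0],d[1])))
d=bh-fk
from scipy.spatial.transform import Rotation as R
s=readout.get_state(); print(R.from_quat(s['tool_rot']).as_matrix(),s['joints'])
for n in('top','side'):
    p=cams.capture(n)
    for l in('lid','bar','bar_knob'):
        d=spotter.masks_of(l,p)
        if not d: continue
        m=d[0]['pixels']; v,u=np.nonzero(m&(p['z_map']>0)); X=np.array([world(p,p['z_map'][b,a],(a,b)) for a,b in zip(u,v)])
        print(n,l,d[0]['p'],len(X),X.mean(0),np.percentile(X,2,0),np.percentile(X,98,0))
        if l=='bar':
            B=X[(X[:,2]>100)&(X[:,2]<111)]; print(B.mean(0),np.linalg.svd(B-B.mean(0),full_matrices=False)[2][0])
E
```

```text
piv [597.6 171.8 108. ] fork [589.    1.3 120. ] d 171.13323146612703
hole [443.5 247.  106. ] 171.5315511548603 knob [502.4 217.2 148. ] 105.44125231114246
front rim [500.5 154.6  80. ] [492.8  24.7  80. ] -176.6404322900039 130.1397685698825
yaw -2.9035362776669515
[[ 0.9  0.4  0. ]
 [ 0.4 -0.9 -0. ]
 [-0.   0.  -1. ]] [-1.3  0.3  1.5 -0.   1.4 -0.1]
top lid 0.8 2070 [618.5  85.  174.8] [554.9  22.7  91.9] [690.5 147.3 245.7]
top bar 0.78 1004 [515.8 209.  108.7] [430.1 165.4 100.6] [604.2 259.4 148.8]
[513.8 210.  105.8] [-0.9  0.4 -0. ]
top bar_knob 0.58 1211 [517.2 211.6  99. ] [428.1 163.8  -2.7] [612.7 263.5 148.8]
side lid 0.57 1745 [619.7  71.1 167.6] [554.4  17.   88.6] [687.4 144.7 243.1]
side bar 0.65 732 [501.5 211.  107.1] [423.5 157.8  94.1] [582.3 265.7 147.4]
[501.2 210.2 104.5] [ 0.9 -0.5  0. ]
side bar_knob 0.79 735 [499.3 216.7 104.4] [423.7 162.5  -1.6] [576.6 359.7 147.4]
```

```bash
cat >> h.py <<'E'
def go(x,y,z):
    "remaining shift to the target, in tool axes and units"
    from scipy.spatial.transform import Rotation as R
    s=readout.get_state(); M=R.from_quat(s['tool_rot']).as_matrix()
    a=np.degrees(np.arctan2(M[1,0],M[0,0]))
    print('t%.2f'%s['t'],'tcp',s['ee_pos'].round(1),'yaw%.1f'%a,'zaxis',M[:,2].round(3),'units',(M.T@(np.array([x,y,z])-s['ee_pos'])/40).round(3),'F',s['force'].round(1),'open%.2f'%s['opening'])
E
python3 -c "from h import *; go(595,81,280)"
```

```text
t2.55 tcp [ 227.  -528.4  205.5] yaw23.2 zaxis [ 0. -0. -1.] units [ 14.466 -10.365  -1.864] F [ 0.1 -0.3 -0.5] open1.00
```

Request:
servo_tool --series '[0, 0, -0.6, 0, 0, 0.26, 0, 0, 0, -0.6, 0, 0, 0.26, 0, 0, 0, -0.6, 0, 0, 0.26, 0, 0.575, -0.95, 0, 0, 0, 0, 0, 0.575, -0.95, 0, 0, 0, 0, 0, 0.575, -0.95, 0, 0, 0, 0, 0, 0.575, -0.95, 0, 0, 0, 0, 0, 0.575, -0.95, 0, 0, 0, 0, 0, 0.575, -0.95, 0, 0, 0, 0, 0, 0.575, -0.95, 0, 0, 0, 0, 0]'

```text
t: 3.8
ee_pos: [389.3, -261.5, 277.7]
tool_rot: [1.0, -0.001, 0.0, 0.0]
force: [0.7, 0.4, -0.3]
opening: 0.008
gripper_force: 0.0
```

Request:
servo_tool --series '[0.57, -0.95, 0, 0, 0, 0, 0, 0.57, -0.95, 0, 0, 0, 0, 0, 0.57, -0.95, 0, 0, 0, 0, 0, 0.57, -0.95, 0, 0, 0, 0, 0, 0.57, -0.95, 0, 0, 0, 0, 0, 0.57, -0.95, 0, 0, 0, 0, 0, 0.57, -0.95, 0, 0, 0, 0, 0, 0.57, -0.95, 0, 0, 0, 0, 0, 0.57, -0.95, 0, 0, 0, 0, 0, 0, 0, 0.5, 0, 0, 0, 0]'

```text
t: 5.05
ee_pos: [597.2, 81.6, 258.0]
tool_rot: [1.0, 0.0, 0.002, -0.001]
force: [-1.0, -1.1, -0.8]
opening: 0.006
gripper_force: 0.0
```

Request:
servo_tool --series '[0, 0, 0.9, 0, 0, 0, 0, -0.4, 0, 0.4, 0, 0, 0, 0, -0.4, 0, 0.4, 0, 0, 0, 0, -0.24, 0, 0.36, 0, 0, 0, 0, -0.24, 0, 0.36, 0, 0, 0, 0, -0.18, 0, 0.39, 0, 0, 0, 0, -0.18, 0, 0.39, 0, 0, 0, 0, -0.05, 0, 0.37, 0, 0, 0, 0, -0.05, 0, 0.37, 0, 0, 0, 0, 0, 0, 0.1, 0, 0, 0, 0]'

```text
t: 6.3
ee_pos: [524.5, 78.8, 94.7]
tool_rot: [1.0, -0.001, -0.001, 0.0]
force: [-0.7, -0.1, 1.4]
opening: 0.006
gripper_force: 0.4
```

Request:
servo_tool --series '[0, 0, 0.04, 0, 0, 0, 0, 0, 0, 0.04, 0, 0, 0, 0, 0, 0, 0.03, 0, 0, 0, 0, 0, 0, 0.02, 0, 0, 0, 0, 0, 0, 0, 0, 0, 0, 0, 0, 0, 0, 0, 0, 0, 0, 0, 0, 0, 0, 0, 0, 0, 0, 0, 0, 0, 0, 0, 0, 0, 0, 0, 0, 0, 0, 0, 0, 0, 0, 0, 0, 0, 0]'

```text
t: 7.55
ee_pos: [525.6, 78.8, 92.2]
tool_rot: [1.0, -0.001, 0.001, 0.0]
force: [-2.2, -1.3, 8.3]
opening: 0.003
gripper_force: 4.0
```

Request:
servo_tool --series '[0, 0, 0.06, 0, 0, 0, 0, 0, 0, 0.05, 0, 0, 0, 0, 0, 0, 0, 0, 0, 0, 0, 0, 0, 0, 0, 0, 0, 0, 0, 0, -0.3, 0, 0, 0, 0, 0, 0, -0.8, 0, 0, 0, 0, 0, 0, -1, 0, 0, 0.3, 0.38, 0, 0, -1, 0, 0, 0.3, 0.38, 0, 0, 0, 0, 0, 0.3, 0.38, 0, 0, 0, 0, 0, 0, 0.38]'

```text
t: 8.8
ee_pos: [525.6, 78.9, 210.7]
tool_rot: [0.972, -0.234, 0.001, -0.0]
force: [0.1, -0.3, -0.2]
opening: 0.367
gripper_force: 0.0
```

```bash
python3 - <<'E'
from h import *
np.set_printoptions(precision=1,suppress=True)
go(502,217,200)
for n in('top','side'):
    p=cams.capture(n)
    hsv=cv2.cvtColor(p['frame'],cv2.COLOR_BGR2HSV)
    L=[]
    for v in range(160,300):
        for u in range(250,400):
            if 100<hsv[v,u,0]<130 and hsv[v,u,1]>120 and p['z_map'][v,u]>0:
                w=world(p,p['z_map'][v,u],(u,v))
                if w[2]>60 and 480<w[0]<700 and 10<w[1]<160: L.append(w)
    L=np.array(L)
    if len(L)>20:
        A=np.c_[L[:,:2]-[593,86],np.ones(len(L))]; print(n,len(L),'z fit (slope,slope,mean)',np.linalg.lstsq(A,L[:,2],rcond=None)[0]*[1000,1000,1],L.min(0),L.max(0))
E
```

```text
t8.80 tcp [525.6  78.9 210.7] yaw-27.0 zaxis [ 0. -0. -1.] units [-2.1 -2.8  0.3] F [ 0.1 -0.3 -0.2] open0.37
top 703 z fit (slope,slope,mean) [-986.4  -52.7   36.4] [481.1  25.6  84.7] [597.6 154.  405.8]
side 2181 z fit (slope,slope,mean) [-0.9  7.1 90.7] [491.   15.   81.9] [682.6 156.7  95.7]
```

Request:
servo_tool --series '[-0.525, -0.7, 0, 0, 0, 0, 0.45, -0.525, -0.7, 0, 0, 0, 0, 0.45, -0.525, -0.7, 0, 0, 0, 0, 0.45, -0.525, -0.7, 0, 0, 0, 0, 0.45, 0, 0, 0, 0, 0, 0, 0.45, 0, 0, 0.5, 0, 0, 0, 0.45, 0, 0, 0.5, 0, 0, 0, 0.45, 0, 0, 0.5, 0, 0, 0, 0.45, 0, 0, 0.5, 0, 0, 0, 0.45, 0, 0, 0.36, 0, 0, 0, 0.45]'

```text
t: 10.15
ee_pos: [501.2, 215.6, 114.5]
tool_rot: [0.972, -0.235, -0.001, 0.001]
force: [-0.1, -0.7, 0.1]
opening: 0.451
gripper_force: 0.0
```

```bash
python3 - <<'E'
from h import *
go(502,217,116)
p=cams.capture('top');q=cams.capture('side')
a=cv2.resize(p['frame'][170:290,205:345],None,fx=2.8,fy=2.8);b=cv2.resize(q['frame'][120:270,240:400],None,fx=2.45,fy=2.45)
h=min(len(a),len(b));cv2.imwrite('pics/knob.png',np.hstack([a[:h],b[:h]]))
E
```

```text
t10.15 tcp [501.2 215.6 114.5] yaw-27.1 zaxis [-0.002 -0.001 -1.   ] units [ 0.001 -0.04  -0.038] F [-0.1 -0.7  0.1] open0.45
```

View pics/knob.png

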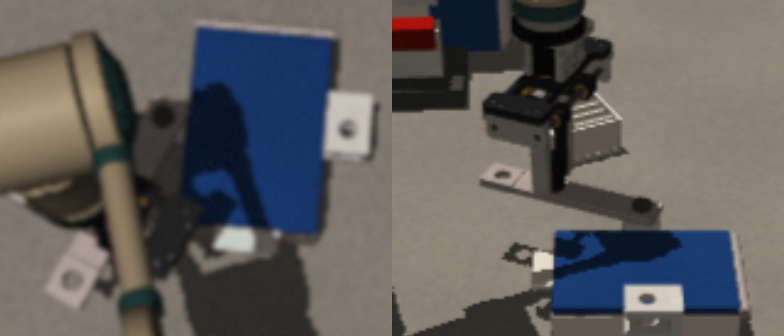

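Lid is shut flat, fingers straddle the knob. Swinging the bar.

Request:
servo_tool --series '[0.03, 0.37, 0, 0, 0, -0.267, 0.45, 0.03, 0.37, 0, 0, 0, -0.267, 0.45, 0.03, 0.37, 0, 0, 0, -0.267, 0.45, 0.03, 0.37, 0, 0, 0, -0.267, 0.45, 0.03, 0.37, 0, 0, 0, -0.267, 0.45, 0.03, 0.37, 0, 0, 0, -0.267, 0.45, 0.03, 0.37, 0, 0, 0, -0.267, 0.45, 0.03, 0.37, 0, 0, 0, -0.267, 0.45, 0.03, 0.37, 0, 0, 0, -0.267, 0.45, 0.03, 0.37, 0, 0, 0, -0.267, 0.45]'

```text
t: 11.5
ee_pos: [533.6, 85.4, 116.6]
tool_rot: [0.894, 0.447, 0.001, -0.002]
force: [-1.1, 5.4, 0.8]
opening: 0.453
gripper_force: 2.2
```

```bash
python3 - <<'E'
from h import *
go(592,67,116); s=readout.get_state(); d=s['ee_pos'][:2]-[597.6,171.8]; print(np.linalg.norm(d),np.degrees(np.arctan2(d[1],d[0]))%360)
E
```

```text
t11.50 tcp [533.6  85.4 116.6] yaw53.2 zaxis [-0.     0.004 -1.   ] units [0.508 1.444 0.014] F [-1.1  5.4  0.8] open0.45
107.55315310856321 233.47928289688298
```

Request:
servo_tool --series '[0.035, 0.37, 0, 0, 0, -0.267, 0.45, 0.035, 0.37, 0, 0, 0, -0.267, 0.45, 0.035, 0.37, 0, 0, 0, -0.267, 0.45, 0.02, 0.22, 0, 0, 0, -0.15, 0.45, 0.01, 0.1, 0, 0, 0, -0.07, 0.45, 0.01, 0.1, 0, 0, 0, -0.07, 0.45, 0, 0.05, 0, 0, 0, 0, 0.45, 0, 0.05, 0, 0, 0, 0, 0.45, 0, 0, 0, 0, 0, 0, 0.45, 0, 0, 0, 0, 0, 0, 0.45]'

```text
t: 12.75
ee_pos: [595.1, 64.2, 115.7]
tool_rot: [0.733, 0.68, 0.0, 0.0]
force: [-1.6, -1.2, 0.7]
opening: 0.449
gripper_force: 0.9
```

```bash
python3 - <<'E'
from h import *
go(592,67,116); s=readout.get_state(); d=s['ee_pos'][:2]-[597.6,171.8]; print(np.linalg.norm(d),np.degrees(np.arctan2(d[1],d[0]))%360)
E
```

```text
t12.75 tcp [595.1  64.2 115.7] yaw85.7 zaxis [ 0. -0. -1.] units [ 0.065 -0.082 -0.007] F [-1.6 -1.2  0.7] open0.45
107.67194441625573 268.6540858030762
```

Request:
servo_tool --series '[0, 0.04, 0, 0, 0, 0, 0.45, 0, 0.04, 0, 0, 0, 0, 0.45, 0, 0.04, 0, 0, 0, 0, 0.45, 0, 0.04, 0, 0, 0, 0, 0.45, 0, 0.04, 0, 0, 0, 0, 0.45, 0, 0.04, 0, 0, 0, 0, 0.45, 0, 0, 0, 0, 0, 0, 0.45, 0, 0, 0, 0, 0, 0, 0.45, 0, 0, 0, 0, 0, 0, 0.45, 0, 0, 0, 0, 0, 0, 0.45]'

```text
t: 14.0
ee_pos: [598.8, 63.8, 115.4]
tool_rot: [0.733, 0.68, -0.004, -0.004]
force: [-12.3, -1.3, 7.1]
opening: 0.449
gripper_force: 6.1
```

Request:
servo_tool --series '[0, 0.06, 0, 0, 0, 0, 0.45, 0, 0.04, 0, 0, 0, 0, 0.45, 0, 0, 0, 0, 0, 0, 0.45, 0, 0, 0, 0, 0, 0, 0.45, 0, 0, 0, 0, 0, 0, 0.45, 0, -0.2, 0, 0, 0, 0, 0.45, 0, -0.15, 0, 0, 0, 0, 0.45, 0, 0, -0.5, 0, 0, 0, 0.45, 0, 0, -1, 0, 0, 0, 0.45, 0, 0, -1, 0, 0, 0, 0.45]'

```text
t: 15.25
ee_pos: [596.1, 64.9, 217.1]
tool_rot: [0.733, 0.68, 0.001, 0.001]
force: [0.2, 0.3, 0.3]
opening: 0.447
gripper_force: 0.0
```

```bash
python3 - <<'E'
from h import *
go(479,-278,200)
q=cams.capture('side'); p=cams.capture('top')
b=cv2.resize(q['frame'][190:290,300:400],None,fx=6,fy=6,interpolation=cv2.INTER_CUBIC)
cv2.imwrite('pics/bar.png',b)
for l,h in(('bar_knob',130),('bar_hole',106),('fork_top',120)):
    for d in spotter.tip_of(l,q)[:1]: print(l,d['p'],d['point'],onplane(q,d['point'],h).round(1))
E
```

```text
t15.25 tcp [596.1  64.9 217.1] yaw85.7 zaxis [ 0.003  0.001 -1.   ] units [-8.769 -2.274  0.411] F [0.2 0.3 0.3] open0.45
bar_knob 0.83 [341.7, 221.1] [583.4  66.6 130. ]
bar_hole 0.84 [347.4, 246.6] [591.7  -2.5 106. ]
fork_top 0.85 [343.2, 239.9] [582.1   6.2 120. ]
```

View pics/bar.png

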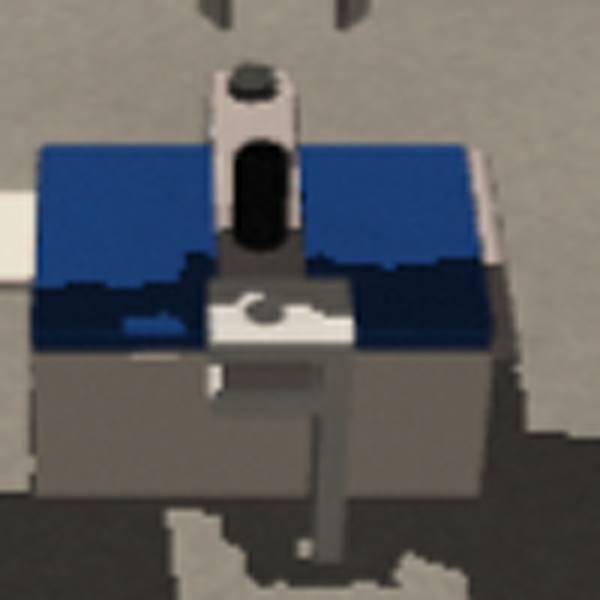

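Bar lies straight across the lid with its end inside the fork against the web; fork hole at crop (266,310) = side (344,241.5). Going to the red pin.

Request:
servo_tool --series '[-0.974, -0.253, 0, 0, 0, 0, 0.5, -0.974, -0.253, 0, 0, 0, 0, 0.5, -0.974, -0.253, 0, 0, 0, 0, 0.5, -0.974, -0.253, 0, 0, 0, 0, 0.5, -0.974, -0.253, 0, 0, 0, 0, 0.5, -0.974, -0.253, 0, 0, 0, 0, 0.5, -0.974, -0.253, 0, 0, 0, 0, 0.5, -0.974, -0.253, 0, 0, 0, 0, 0.5, -0.974, -0.253, 0, 0, 0, 0, 0.5, 0, 0, 0.9, 0, 0, 0, 0.5]'

```text
t: 16.75
ee_pos: [477.9, -282.1, 180.0]
tool_rot: [0.734, 0.679, 0.0, 0.002]
force: [0.7, -0.5, 0.0]
opening: 0.498
gripper_force: 0.0
```

```bash
python3 - <<'E'
from h import *
go(479.5,-277.5,86.5)
q=cams.capture('side')
print('fork hole by side', onplane(q,(300+266.5/6-.5,190+310.5/6-.5),120).round(1))
E
```

```text
t16.75 tcp [ 477.9 -282.1  180. ] yaw85.5 zaxis [ 0.003 -0.004 -1.   ] units [0.126 0.021 2.336] F [ 0.7 -0.5  0. ] open0.50
fork hole by side [583.4   1.1 120. ]
```

Request:
servo_tool --series '[0.126, 0.02, 0.4, 0, 0, 0, 0.5, 0, 0, 0.5, 0, 0, 0, 0.5, 0, 0, 0.5, 0, 0, 0, 0.5, 0, 0, 0.5, 0, 0, 0, 0.5, 0, 0, 0.4, 0, 0, 0, 0.5, 0, 0, 0, 0, 0, 0, 0.5, 0, 0, 0, 0, 0, 0, 0, 0, 0, 0, 0, 0, 0, 0, 0, 0, 0, 0, 0, 0, 0, 0, 0, 0, 0, 0, 0, 0]'

```text
t: 18.05
ee_pos: [479.1, -273.8, 88.7]
tool_rot: [0.733, 0.68, 0.0, 0.001]
force: [0.7, 0.6, 3.4]
opening: 0.272
gripper_force: 30.0
```

```bash
python3 - <<'E'
from h import *
go(589,1.3,230)
q=cams.capture('side')
cv2.imwrite('pics/grip.png',cv2.resize(q['frame'][270:410,240:380],None,fx=4,fy=4))
E
```

```text
t18.05 tcp [ 479.1 -273.8   88.7] yaw85.7 zaxis [ 0.002 -0.001 -1.   ] units [ 7.062  2.227 -3.536] F [0.7 0.6 3.4] open0.27
```

View pics/grip.png

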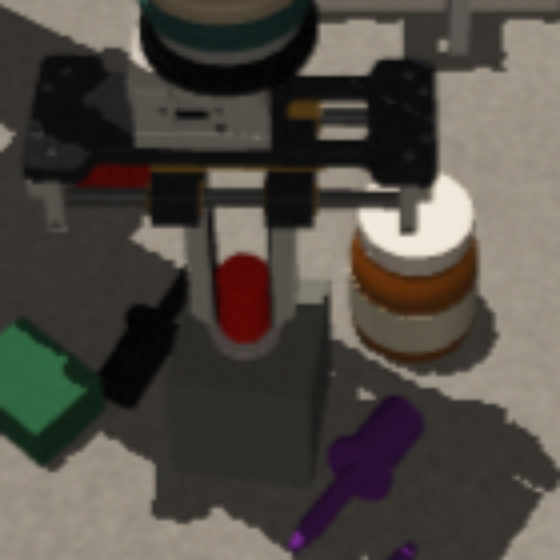

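Opening 0.272 = 25.6 mm: the red grip is held, upright. Lifting straight up and moving toward the fork.

Request:
servo_tool --series '[0, 0, -0.4, 0, 0, 0, 0, 0, 0, -0.7, 0, 0, 0, 0, 0, 0, -0.9, 0, 0, 0, 0, 0, 0, -0.9, 0, 0, 0, 0, 0, 0, -0.9, 0, 0, 0, 0, 0.8, 0.25, 0, 0, 0, 0, 0, 0.8, 0.25, 0, 0, 0, 0, 0, 0.8, 0.25, 0, 0, 0, 0, 0, 0.8, 0.25, 0, 0, 0, 0, 0, 0.8, 0.25, 0, 0, 0, 0, 0]'

```text
t: 19.35
ee_pos: [540.1, -116.5, 240.5]
tool_rot: [0.733, 0.68, -0.0, -0.0]
force: [0.9, -0.7, -1.1]
opening: 0.273
gripper_force: 30.0
```

Request:
servo_tool --series '[0.8, 0.25, 0, 0, 0, 0, 0, 0.8, 0.25, 0, 0, 0, 0, 0, 0.8, 0.25, 0, 0, 0, 0, 0, 0.7, 0.22, 0, 0, 0, 0, 0, 0, 0, 0, 0, 0, 0, 0, 0, 0, 0.4, 0, 0, 0, 0, 0, 0, 0, 0, 0, 0, 0, 0, 0, 0, 0, 0, 0, 0, 0, 0, 0, 0, 0, 0, 0, 0, 0, 0, 0, 0, 0, 0]'

```text
t: 20.6
ee_pos: [588.5, 2.8, 224.2]
tool_rot: [0.733, 0.68, 0.0, 0.0]
force: [-0.6, -0.1, -1.2]
opening: 0.267
gripper_force: 30.0
```

```bash
python3 - <<'E'
from h import *
go(589,1.3,208)
q=cams.capture('side');p=cams.capture('top')
for n,c in(('side',q),('top',p)):
    for l in('pin','pin_grip','fork_top'):
        for d in spotter.tip_of(l,c)[:4]: print(n,l,round(d['p'],2),np.round(d['point'],1))
b=cv2.resize(q['frame'][140:270,290:410],None,fx=4.5,fy=4.5,interpolation=cv2.INTER_CUBIC)
cv2.imwrite('pics/ins.png',b)
E
```

```text
t20.60 tcp [588.5   2.8 224.2] yaw85.7 zaxis [ 0.001 -0.    -1.   ] units [-0.037  0.015  0.404] F [-0.6 -0.1 -1.2] open0.27
side pin 0.64 [343.4 211.4]
side pin 0.64 [280.8 351.5]
side pin 0.62 [325.4 428. ]
side pin 0.58 [330.1 389.5]
side pin_grip 0.7 [311.9 441.8]
side pin_grip 0.69 [345.6 199.2]
side pin_grip 0.63 [270.2 363.3]
side pin_grip 0.55 [337.5 378.8]
side fork_top 0.71 [348.6 243.7]
side fork_top 0.6 [341.7 239. ]
side fork_top 0.42 [315.  174.5]
top pin 0.84 [470.2 253.8]
top pin 0.79 [442.6 247.1]
top pin 0.71 [410.9 278.7]
top pin_grip 0.82 [419.1 286.6]
top pin_grip 0.68 [435.2 242.2]
top pin_grip 0.48 [157.6 236.5]
top fork_top 0.61 [328.6 213.6]
top fork_top 0.28 [329.1 218.3]
```

View pics/ins.png

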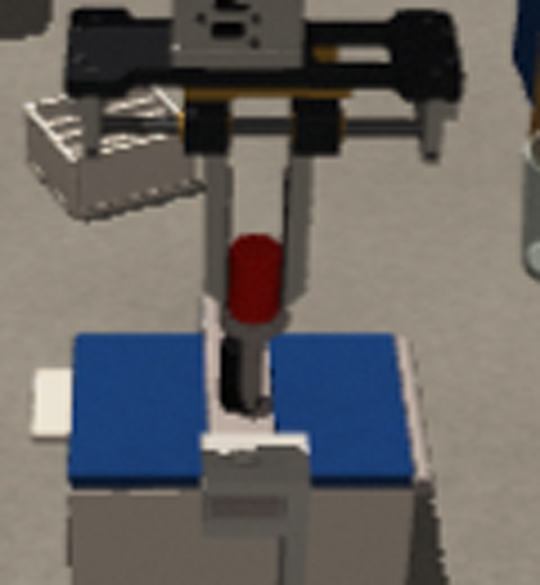

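```bash
python3 - <<'E'
from h import *
np.set_printoptions(precision=1,suppress=True)
q=cams.capture('side')
hsv=cv2.cvtColor(q['frame'],cv2.COLOR_BGR2HSV)
m=((hsv[...,0]<8)|(hsv[...,0]>172))&(hsv[...,1]>150); m[:185]=0;m[216:]=0;m[:,:330]=0;m[:,365:]=0
for v in range(188,216):
    u=np.nonzero(m[v])[0]
    if len(u) and v%4==0: print(v,u.min(),u.max(),u.mean())
v,u=np.nonzero(m)
X=np.array([world(q,q['z_map'][b,a],(a,b)) for a,b in zip(u,v)]); print(len(X),X.mean(0),X.min(0),X.max(0))
# zero-order: predicted pixel of pin axis points for assumed robot position
def proj(P): return cv2.projectPoints(np.array([P],float),np.array(q['rvec'],float),np.array(q['tvec'],float),np.array([[q['fx'],0,q['cx']],[0,q['fy'],q['cy']],[0,0,1]]),None)[0].ravel()
tz=readout.get_state()['ee_pos'][2]; f=tz-13.7
for y in(2.8,-1):
  print(y,[proj((588.5,y,f+h)) for h in(44,30,6,0,-55)],'fork',proj((589,1.3,120)),proj((584,1.3,120)))
# fork plate top edges by depth
g=[]
for b in range(232,262):
    for a in range(325,370):
        if q['z_map'][b,a]>0:
            w=world(q,q['z_map'][b,a],(a,b))
            if 114<w[2]<125 and w[1]<30: g.append(w)
g=np.array(g);print('plate',len(g),np.percentile(g,3,0),np.percentile(g,97,0))
E
```

```text
192 345 347 346.0
196 341 352 346.5
200 341 351 346.0
204 341 351 346.0
208 341 351 346.0
209 [583.9 -15.3 245.4] [ 493.6 -831.7  214.5] [597.9  12.  820. ]
2.8 [array([347.7, 193.6]), array([347.5, 198.9]), array([347.2, 207.7]), array([347.1, 209.9]), array([346.4, 229.1])] fork [346.3 241.1] [344.2 241.2]
-1 [array([347.8, 194.6]), array([347.6, 199.9]), array([347.3, 208.7]), array([347.2, 210.9]), array([346.6, 230.1])] fork [346.3 241.1] [344.2 241.2]
plate 287 [563.1 -19.8 114.8] [615.9  22.2 121.7]
```

Relative to the seen hole the pin needs about 2 mm more in +y; lowering the tip to just inside the fork's mouth.

Request:
servo_tool --series '[0.05, -0.01, 0.3, 0, 0, 0, 0, 0, 0, 0.3, 0, 0, 0, 0, 0, 0, 0.15, 0, 0, 0, 0, 0, 0, 0.1, 0, 0, 0, 0, 0, 0, 0.06, 0, 0, 0, 0, 0, 0, 0.06, 0, 0, 0, 0, 0, 0, 0.06, 0, 0, 0, 0, 0, 0, 0.06, 0, 0, 0, 0, 0, 0, 0, 0, 0, 0, 0, 0, 0, 0, 0, 0, 0, 0]'

```text
t: 22.3
ee_pos: [588.2, 5.1, 180.4]
tool_rot: [0.733, 0.68, 0.0, 0.0]
force: [-0.4, -0.2, -0.2]
opening: 0.269
gripper_force: 30.0
```

```bash
python3 - <<'E'
from h import *
go(588,4.7,133.7); print(readout.get_state()['wrist_torque'].round(2))
q=cams.capture('side')
cv2.imwrite('pics/ins2.png',cv2.resize(q['frame'][190:260,310:390],None,fx=7,fy=7,interpolation=cv2.INTER_CUBIC))
E
```

```text
t22.30 tcp [588.2   5.1 180.4] yaw85.7 zaxis [ 0. -0. -1.] units [-0.01  -0.005  1.166] F [-0.4 -0.2 -0.2] open0.27
[-0.04 -0.07  0.02]
```

View pics/ins2.png

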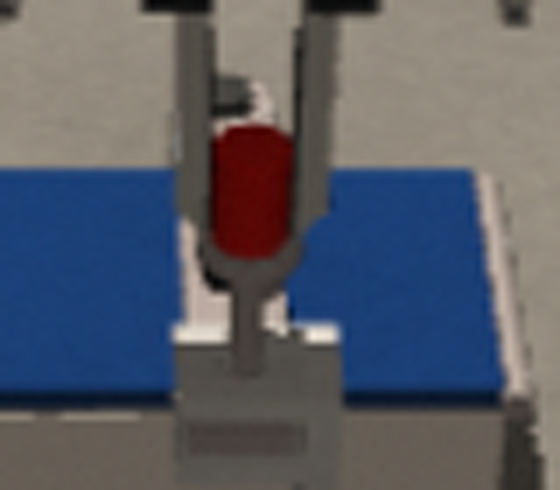

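Tip is in the fork hole with no contact force. Going on down to the bar.

Request:
servo_tool --series '[0, 0, 0.07, 0, 0, 0, 0, 0, 0, 0.07, 0, 0, 0, 0, 0, 0, 0.07, 0, 0, 0, 0, 0, 0, 0.07, 0, 0, 0, 0, 0, 0, 0.07, 0, 0, 0, 0, 0, 0, 0.07, 0, 0, 0, 0, 0, 0, 0, 0, 0, 0, 0, 0, 0, 0, 0, 0, 0, 0, 0, 0, 0, 0, 0, 0, 0, 0, 0, 0, 0, 0, 0, 0]'

```text
t: 23.6
ee_pos: [588.2, 5.1, 163.6]
tool_rot: [0.733, 0.68, 0.0, 0.0]
force: [-0.0, -0.2, -1.2]
opening: 0.269
gripper_force: 30.0
```

Request:
servo_tool --series '[0, 0, 0.07, 0, 0, 0, 0, 0, 0, 0.07, 0, 0, 0, 0, 0, 0, 0.07, 0, 0, 0, 0, 0, 0, 0.07, 0, 0, 0, 0, 0, 0, 0.07, 0, 0, 0, 0, 0, 0, 0.07, 0, 0, 0, 0, 0, 0, 0, 0, 0, 0, 0, 0, 0, 0, 0, 0, 0, 0, 0, 0, 0, 0, 0, 0, 0, 0, 0, 0, 0, 0, 0, 0]'

```text
t: 24.85
ee_pos: [588.2, 5.1, 146.8]
tool_rot: [0.733, 0.68, 0.0, 0.0]
force: [0.7, 1.3, -0.7]
opening: 0.27
gripper_force: 30.0
```

Request:
servo_tool --series '[0, 0, 0.07, 0, 0, 0, 0, 0, 0, 0.07, 0, 0, 0, 0, 0, 0, 0.07, 0, 0, 0, 0, 0, 0, 0.06, 0, 0, 0, 0, 0, 0, 0.03, 0, 0, 0, 0, 0, 0, 0.03, 0, 0, 0, 0, 0, 0, 0.03, 0, 0, 0, 0, 0, 0, 0.03, 0, 0, 0, 0, 0, 0, 0, 0, 0, 0, 0, 0, 0, 0, 0, 0, 0, 0]'

```text
t: 26.1
ee_pos: [588.2, 5.1, 133.6]
tool_rot: [0.733, 0.68, 0.0, 0.001]
force: [-3.3, 0.6, 11.5]
opening: 0.271
gripper_force: 30.0
```

Flange is on the fork (TCP at the predicted 133.6, 11.5 N). Releasing and withdrawing.

Request:
servo_tool --series '[0, 0, 0, 0, 0, 0, 0.5, 0, 0, 0, 0, 0, 0, 0.5, 0, 0, 0, 0, 0, 0, 0.5, 0, 0, -0.3, 0, 0, 0, 0.5, 0, 0, -0.6, 0, 0, 0, 0.5, 0, 0, -1, 0, 0, 0, 0.5, 0, 0, -1, 0, 0, 0, 0.5, -0.6, -0.9, 0, 0, 0, 0, 0.5, -0.6, -0.9, 0, 0, 0, 0, 0.5, -0.6, -0.9, 0, 0, 0, 0, 0.5]'

```text
t: 27.35
ee_pos: [474.1, -59.2, 247.9]
tool_rot: [0.733, 0.68, 0.0, 0.001]
force: [0.3, 0.1, -0.2]
opening: 0.501
gripper_force: 0.0
```

```bash
python3 - <<'E'
from h import *
go(588,4,230)
q=cams.capture('side')
cv2.imwrite('pics/end.png',cv2.resize(q['frame'][190:390,240:400],None,fx=3,fy=3,interpolation=cv2.INTER_CUBIC))
hsv=cv2.cvtColor(q['frame'],cv2.COLOR_BGR2HSV)
g=[]
for b in range(215,245):
    for a in range(335,358):
        if (hsv[b,a,0]<8 or hsv[b,a,0]>172) and hsv[b,a,1]>150: g.append(world(q,q['z_map'][b,a],(a,b)))
g=np.array(g);print(len(g),g.min(0).round(1),g.max(0).round(1),'expected top 164')
E
```

```text
t27.35 tcp [474.1 -59.2 247.9] yaw85.7 zaxis [ 0.001 -0.001 -1.   ] units [1.788 2.72  0.449] F [ 0.3  0.1 -0.2] open0.50
190 [573.  -13.  111.5] [596.8  63.1 165.2] expected top 164
```

View pics/end.png

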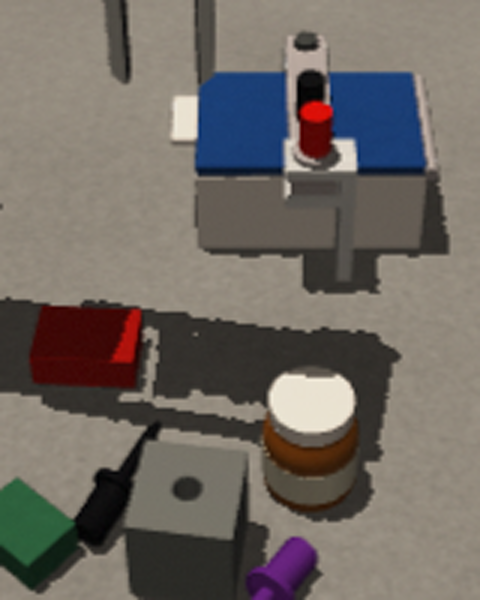

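The picture shows the lid shut, the bar home and the pin upright with its flange on the fork. Its top measures about 165 mm, as expected. The stand is empty and the bystanders have not moved.

```bash
python3 -c "from rig import ctrl; print(ctrl.finish_job())"
```

```text
the job is handed in; nothing more can be done
None
```

The job is handed in at about 27 s: the lid was shut, then the bar swung home, then the red pin pushed down until its flange sat on the fork, and I never touched the boxes, jar or dish.

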